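Clamp the mini router in the desk stand with the fine knob

ROBOT

A 6-joint arm with a two-finger parallel gripper is mounted at the origin on the work surface. World frame = base frame: x ahead of the robot, y to its left, z up, the work surface at z = 0. Lengths are in m, angles in rad, forces in N, time in s.
With the tool pointing down it reaches from about 0.35 to 0.775 m from the base axis. Payload 5.5 kg.
Tool frame: the origin (TCP) lies at the very end of the fingers, on their centre line; the grasp point (between the pads) lies 19 mm behind it; x points along the fingers, z is the direction in which the jaws open and shut, and the axes are right-handed (so a half turn about x gives the same grasp; the last joint's range is limited). The gripper opens to 85 mm and grips with 20 to 120 N. Pads are 22 mm wide; open, the fingers measure 114 mm over their backs; the gripper's body (76 mm by 85 mm) begins 54 mm behind the grasp point. The pads swing forward as they close: fully open they stand 13 mm farther back than shut.
Start: joints at [-1.464, 0.313, 0.046, 1.304, 0, 1.431], TCP at [0.14, -0.558, 0.211] pointing down, gripper open.
Joint ranges: [-2.76, 2.76], [-0.86, 1.69], [-1.03, 1.26], [-2.2, 2.34], [-1.47, 1.5], [-3.14, 3.14]. Speed limits (rad/s): [2.57, 2.57, 3.14, 3.14, 3.14, 3.14].

INTERFACE

Orientations are given as [roll, pitch, yaw] about the fixed x, y, z axes, in that order (R = Rz(yaw) Ry(pitch) Rx(roll)).
In Python, from rig import arm gives the robot as it stands.
- The arm moves only by the tool step_arm, never from a script. Its arguments are lists of equal length, an entry for each row: "dr": the turn, a rotation vector about the tool's x, y, z in degrees, a list of three; "translation": the shift along the tool's x, y, z in mm, a list of three; "grip": the finger opening in mm, from 0 to 85.4. In form: {"dr": [[wx, wy, wz], ...], "translation": [[tx, ty, tz], ...], "grip": [grip, ...]}. A call has 1 to 12 rows; each row shifts and turns the commanded pose from where the row before left it, along the tool's axes as they then stand; what a row does not reach is not made up. A row lasts 1/12 s, in which the tool goes at most 41.7 mm and 7.16 degrees, less where a joint would pass 70% of its speed; a pose out of reach is approached as far as the arm can. A call is refused whole if a number of a shift passes 41.7 or a number of a turn 7.16, either way. A call with a gripper value outside its range is refused whole. The fingers move at their own pace and stop on an object; the grip force is fixed at half the most. Time passes only in rows, so rows that do not move let the fingers close. It gives the time, the measured TCP pose, the force and the opening at its end, in the units of the state.
- arm.get_obs(): the state, without advancing time (a new reading comes with each control period).
- arm.get_image(name): name is "side" or "top" or "wrist"; returns the picture (400x640x3 uint8, red, green, blue); there is no depth.
- arm.camera_info(name): a dict with "vertical_fov" (degrees; the focal length in pixels is half the picture's height over the tangent of half this angle, whatever the lens; pixels are square), "cx", "cy" (the principal point, pixels), "k1" (the pictures are not rectified: a ray, as slopes to the right and down, at radius r is drawn at 1 + k1 r^2 times it, then the intrinsics apply), "world_from_camera" (4x4, takes a point from camera to world coordinates). Camera axes: x right, y down, z forward; pixel columns grow to the right and rows downward; lengths in m; the calibration is good to about 2 mm. A picture is of the moment at which its call begins: read the wrist's pose just before it. camera_info takes no time and is no camera call; for the wrist camera it gives the pose at the moment of the call.
- arm.sign_off(): hands the job in, once; it reports no verdict.
Trained networks look in the newest picture that a camera, given by its name, has taken for a name from the list of things; names that differ only in an ending like _2 or _b are one class to them, and where a whole thing is asked for, a point or a joint stands for the part that bears it (a point fixed in the world has none). Each returns a list of dicts, best first, with "conf" (0 to 1); they miss things now and then, are a little off and sometimes report something else, mostly with a low value. They report only what shows in the picture. A call takes as long as a camera call. They do not tell look-alikes from the thing itself.
- arm.cut_out(camera, query): "pixels" (400x640 bool, what is visible of it) and "xy" ([column, row] in pixels, amid what is visible of it).
- arm.spot_point(camera, query): "xy" ([column, row] in pixels: a listed point, or the origin of a listed thing).
The state is a dict: "t": time; "joint_pos": joint angles; "dq": joint speeds; "effort": joint torques, N m; "tcp_pos": TCP position; "eef_rot": TCP orientation; "contact_force": force on the tool from outside, world axes, zero at the start; "moment": the same for the moment, N m; "width": finger opening in m.
Only numpy, scipy, OpenCV 4.12 (cv2) and the standard library are available. Lean on these libraries where they do the work, as an engineer would, in place of code of your own. Each camera call takes 0.05 s, during which the arm holds its last target. There are 200 camera calls.

TASK

Stand the small white router upright in the open slot of the desk stand, then turn only the small inner knob clockwise until the orange jaw holds the router snugly against the black back rest, with about 8 or 9 newtons of squeeze and never a hard squeeze. Leave the wide black outer collar under the knob exactly as it is set, leave the mug, mouse and phone alone, and let go of everything.

Things in the scene. Friction and masses are not known exactly. Their poses are not given: they have to be found in the camera images.
- router_mid (a point): Centre of the small white router: a rigid box 90 mm long (its x), 36 mm thick (its y), 100 mm tall (its z, up), about 0.2 kg, red sockets on one narrow end. It starts upright on the desk; this point is 50 mm above its underside. Grip it across its 36 mm thickness near the top. Either way round is fine in the stand.
- router: The same router; origin at the centre of its underside.
- slot (a point): Middle of the stand's slot, on its floor (top of the 6 mm base plate). x runs along the slot (the router's 90 mm length goes along x), y across from the orange pad to the black back rest, z up. The pad's face starts at y = -24 mm; the rest's face is somewhere in y = +24 to +34 mm, each time different and not reported. Pad and rest are 70 mm long and reach 42 mm above the floor. Ends are open.
- inner_grip (a point): Point on the axis of the small inner knob (metal, six-sided, 28 mm across flats, red line on top along x; flats face its x and every 60 degrees on), 10 mm below its top, 24 mm above the outer collar's top, 88 mm above the desk, at slot y = -115 mm. Clockwise seen from above drives the jaw to the rest, 20 mm per radian.
- inner (a joint): Angle of the inner knob, rad: 0 at the start (jaw open), grows clockwise seen from above, at most 1.5. The router is just touched on both sides somewhere from 0.6 to 1.1, depending on the rest. Turning takes 0.30 N m of friction plus 0.020 N m per newton of squeeze (8 to 9 N: 0.17 N m more). Standing still, friction may act either way: compare readings after like moves. It stays as left.
- collar_mark (a point): Orange mark on the upper rim of the wide black outer collar (52 mm across, 14 mm thick, directly beneath the inner knob and coaxial with it), 24 mm from the axis. The collar turns very easily if touched and must stay as set.
- pad: Orange sprung pad of the moving jaw, 70 x 8 x 38 mm; origin at the lower middle of the face that presses on the router, 4 mm above the slot floor. It moves along the slot's +y. Pushing the loose router over the floor takes 1 to 2 N; once the router meets the rest, the pad gives 1 mm for each 4 N.
- stand: The whole stand: aluminium base plate 130 x 235 x 6 mm, with a grey gear housing (80 x 75 mm, top 50 mm above the desk) under the two knobs and a grey end block behind the back rest. Origin on the desk; the slot's middle is at y = +55 mm and the knob axis at y = -60 mm in its frame.
- mug: Blue mug, 80 mm across, 92 mm tall: a bystander; origin at the centre of its underside.
- mouse: Black computer mouse, 108 x 62 x 34 mm: a bystander; origin at the centre of its underside.
- phone: Black phone lying flat, 150 x 73 x 9 mm: a bystander; origin at the centre of its underside.
Not all that is in view belongs to the job. Of the things shaped like the router, the white one is meant.

How it is judged:
By the outcome, as a careful person would: the job done as asked, in the order asked, and still so for the second after the job is handed in, with the robot touching nothing.
It also fails if it takes over 58 s, if anything falls off the work surface, if the arm or the gripper's body presses on something with over 40 N, if the wrist force passes 120 N, or if a joint passes its speed limit or range.

## Working session

There is one attempt and no reset: what is moved stays moved. The work goes in short steps, Python scripts to look and compute and a tool call to move; the robot and the scene stay as the last step left them, time stands still between calls to the robot, and variables do not carry over. Pictures are saved under pics/ and viewed, about 8 in all and at most 12, crops included, and the job is handed in when it is done.

Besides the shell and the picture viewer there is one more tool, called after "Request:" as name(argument=value, ...) on one line, values as JSON. step_arm: Moves the arm, as the interface text tells. Its arguments: {"type":"object","properties":{"dr":{"type":"array","items":{"type":"array","items":{"type":"number"}}},"translation":{"type":"array","items":{"type":"array","items":{"type":"number"}}},"grip":{"type":"array","items":{"type":"number"}}},"required":["dr","translation","grip"]}

```bash
ls; mkdir -p pics; cat > h.py <<'E'
import numpy as np, cv2
from rig import arm
def ray(cam,xy,ci=None):
    ci=ci or arm.camera_info(cam)
    f=200/np.tan(np.radians(ci["vertical_fov"])/2)
    d=np.array([(xy[0]-ci["cx"])/f,(xy[1]-ci["cy"])/f]); u=d.copy()
    for _ in range(20): u=d/(1+ci["k1"]*(u@u))
    T=np.array(ci["world_from_camera"]); r=T[:3,:3]@np.array([u[0],u[1],1])
    return T[:3,3],r
def at_z(cam,xy,z,ci=None):
    o,r=ray(cam,xy,ci); return o+r*(z-o[2])/r[2]
def proj(cam,p,ci=None):
    ci=ci or arm.camera_info(cam)
    f=200/np.tan(np.radians(ci["vertical_fov"])/2)
    T=np.array(ci["world_from_camera"]); c=T[:3,:3].T@(np.asarray(p)-T[:3,3])
    u=c[:2]/c[2]; u=u*(1+ci["k1"]*(u@u)); return u*f+[ci["cx"],ci["cy"]]
def tri(ps):
    A=np.zeros((3,3));b=np.zeros(3)
    for o,r in ps:
        r=r/np.linalg.norm(r);P=np.eye(3)-np.outer(r,r);A+=P;b+=P@o
    return np.linalg.solve(A,b)
def save(cam,name):
    im=arm.get_image(cam); cv2.imwrite(f"pics/{name}.png",im[:,:,::-1]); return im
E
python3 - <<'E'
from h import *
np.set_printoptions(precision=4,suppress=True)
a=save("top","top0"); b=save("side","side0")
for c in("top","side"):
    ci=arm.camera_info(c); print(c,ci["vertical_fov"],ci["k1"],np.array(ci["world_from_camera"]).tolist())
    for q in("router_mid","slot","inner_grip","collar_mark","router","stand","pad"):
        for r in arm.spot_point(c,q)[:3]: print(c,q,round(r["conf"],2),np.round(r["xy"],1))
o=arm.get_obs(); print(o)
E
```

```text
pics
top 42.03729254502385 -0.04774443141105821 [[0.020729617724465372, -0.987124377592116, 0.15860563077134163, 0.33062889950086033], [-0.9995082622110019, -0.024194550052255303, -0.019946366077859476, 0.006621722496197048], [0.02352693607209827, -0.15811415784535718, -0.9871405150068114, 1.6717047998430643], [0.0, 0.0, 0.0, 1.0]]
top router_mid 0.74 [408.5 230.7]
top router_mid 0.57 [373.3 221.9]
top slot 0.59 [267.9 226.9]
top inner_grip 0.66 [305.8 220.8]
top collar_mark 0.66 [297.9 213.1]
top router 0.86 [403.2 235.1]
top stand 0.77 [288.1 222.4]
top pad 0.53 [275.7 225.8]
side 46.89679842989467 0.041404742965555276 [[-0.9840972794030219, -0.1388391012984547, 0.11079823384065149, 0.47540863788843], [-0.17754752373300994, 0.7497823439053071, -0.6374192604433441, 0.8299389612784193], [0.005424157800667532, -0.64695451209378, -0.762509303414491, 1.0918306511744684], [0.0, 0.0, 0.0, 1.0]]
side router_mid 0.8 [360.9 165.4]
side router_mid 0.72 [379.6 145.1]
side slot 0.62 [353.2 263.5]
side inner_grip 0.42 [354.6 210.5]
side collar_mark 0.69 [346.9 218.4]
side router 0.79 [360.4 180.6]
side router 0.68 [371.3 156.8]
side stand 0.78 [356.6 247.3]
side stand 0.56 [354.2 252.6]
side pad 0.73 [353.6 251.7]
{'t': 0.8, 'joint_pos': array([-1.4636,  0.3132,  0.0461,  1.3036,  0.    ,  1.4312]), 'dq': array([ 0.0016,  0.0002,  0.0007, -0.0011,  0.0022,  0.0001]), 'effort': array([  0.0001, -48.0393,  29.8792,   0.    ,  -0.0001,   0.    ]), 'tcp_pos': array([ 0.1405, -0.5576,  0.2108]), 'eef_rot': array([ 0.1557,  1.5707, -1.1683]), 'contact_force': array([ 0.0574, -0.7783, -0.4925]), 'moment': array([-0.0292,  0.0477, -0.0206]), 'width': 0.0858226205754484}
```

```bash
python3 - <<'E'
import cv2,numpy as np
a=cv2.imread("pics/top0.png");b=cv2.imread("pics/side0.png")
x=cv2.resize(a[150:310,200:440],None,fx=3.2,fy=3.2,interpolation=cv2.INTER_CUBIC)
cv2.imwrite("pics/v1.png",x)
y=cv2.resize(b[90:340,250:500],None,fx=2.4,fy=2.4,interpolation=cv2.INTER_CUBIC)
cv2.imwrite("pics/v2.png",y)
E
```

```text
(no output)
```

View pics/v1.png

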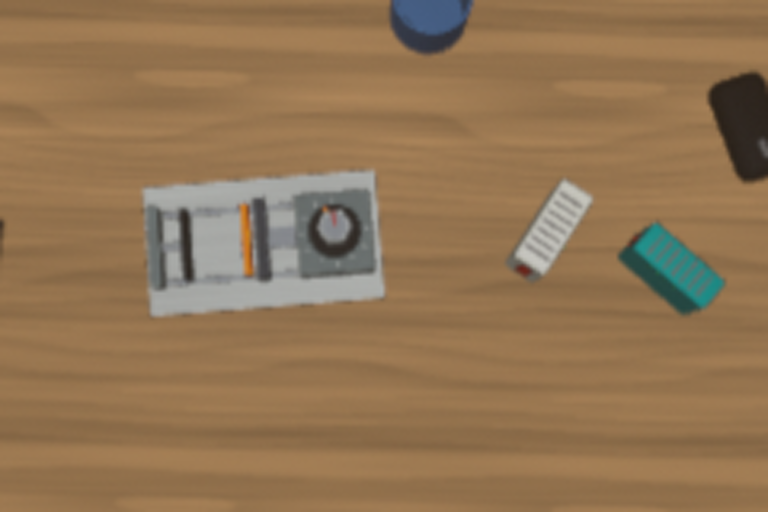

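View pics/v2.png

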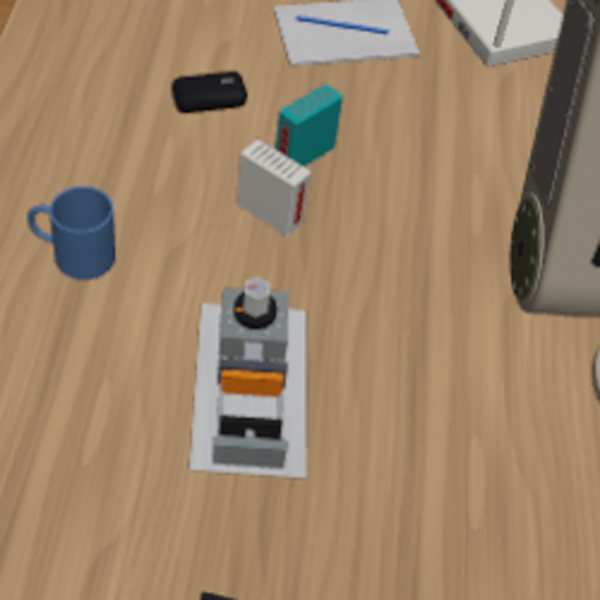

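The crops show the white router at top-image pixel (372, 222), with its sockets at the lower left. The teal look-alike is at (408, 231). The stand has its knob on the right at (305, 221), the slot at (268, 227), and the black rest on the left.

```bash
python3 - <<'E'
from h import *
np.set_printoptions(precision=4,suppress=True)
f=lambda p:(200+p[0]/3.2,150+p[1]/3.2)
C=np.array([at_z("top",f(p),.006)[:2] for p in [(143,188),(375,171),(384,298),(152,317)]])
print("stand corners",C, "ctr",C.mean(0), "lens",np.linalg.norm(C-np.roll(C,-1,0),axis=1))
d=(C[0]+C[3]-C[1]-C[2])/2; print("stand yaw",np.degrees(np.arctan2(d[1],d[0])-np.pi/2))
y=d/np.linalg.norm(d); m=C.mean(0); print("slot",m+.055*y,"knob",m-.06*y)
R=np.array([at_z("top",f(p),.1)[:2] for p in [(565,179),(592,200),(540,274),(514,258)]])
print("router",R.mean(0),np.linalg.norm(R-np.roll(R,-1,0),axis=1)); e=(R[0]+R[1]-R[2]-R[3]); print("yaw",np.degrees(np.arctan2(e[1],e[0])))
print("tri slot",tri([ray("top",(267.9,226.9)),ray("side",(353.2,263.5))]))
print("tri knob",tri([ray("top",(305.8,220.8)),ray("side",(354.6,210.5))]))
print("tri router",tri([ray("top",(373.3,221.9)),ray("side",(360.9,165.4))]))
ci=arm.camera_info("wrist");T=np.array(ci["world_from_camera"]);print(ci["vertical_fov"],ci["k1"],T)
from scipy.spatial.transform import Rotation as Ro
o=arm.get_obs();print(Ro.from_euler("xyz",o["eef_rot"]).as_matrix())
E
```

```text
stand corners [[ 0.5581  0.2106]
 [ 0.5811 -0.0227]
 [ 0.453  -0.0344]
 [ 0.4288  0.1962]] ctr [0.5052 0.0874] lens [0.2345 0.1287 0.2319 0.1302]
stand yaw 5.811862083018206
slot [0.4997 0.1421] knob [0.5113 0.0277]
router [ 0.5166 -0.1915] [0.0326 0.0873 0.0288 0.0908]
yaw -33.29044113162976
tri slot [0.5026 0.1335 0.0075]
tri knob [0.5178 0.0121 0.0882]
tri router [ 0.5233 -0.1992  0.0557]
67.50287311526746 0.009330635815643801 [[ 0.2451 -0.9307 -0.2716  0.2095]
 [-0.9695 -0.2356 -0.0673 -0.5413]
 [-0.0013  0.2798 -0.9601  0.3741]
 [ 0.      0.      0.      1.    ]]
[[ 0.      0.9697  0.2443]
 [-0.      0.2443 -0.9697]
 [-1.      0.      0.0001]]
```

Request:
step_arm(dr=[[-7,0,0],[-7,0,0],[-7,0,0],[-7,0,0],[-7,0,0],[-7,0,0],[-7,0,0],[-7,0,0],[-7,0,0],[-7,0,0],[-7,0,0],[-7,0,0]], translation=[[-4,0,0],[-4,0,0],[-4,0,0],[-4,0,0],[-4,0,0],[-4,0,0],[-4,0,0],[-4,0,0],[-4,0,0],[-4,0,0],[-4,0,0],[-4,0,0]], grip=[85,85,85,85,85,85,85,85,85,85,85,85])

```text
t: 1.8
tcp_pos: [0.1405, -0.5576, 0.2591]
eef_rot: [-1.792, 1.571, -1.644]
contact_force: [0.3, 0.8, 0.1]
width: 0.0851
```

Request:
step_arm(dr=[[-7,0,0],[-7,0,0],[-7,0,0],[-7,0,0],[-7,0,0],[-7,0,0],[-7,0,0],[0,0,0],[0,0,0],[0,0,0],[0,0,0],[0,0,0]], translation=[[0,0,0],[0,0,0],[0,0,0],[0,0,0],[0,0,0],[0,0,0],[0,0,0],[0,-9.4,39],[0,-9.4,39],[0,-9.4,39],[0,-9.4,39],[0,-9.4,39]], grip=[85,85,85,85,85,85,85,85,85,85,85,85])

```text
t: 2.8
tcp_pos: [0.2867, -0.418, 0.2589]
eef_rot: [-1.983, 1.57, -0.986]
contact_force: [1.5, 0.1, -0.6]
width: 0.0847
```

Request:
step_arm(dr=[[0,0,0],[0,0,0],[0,0,0],[0,0,0],[0,0,0],[0,0,0],[0,0,0],[0,0,0],[0,0,0],[0,0,0]], translation=[[0,-9.4,39],[0,-9.4,39],[0,-9.4,39],[0,-9.4,39],[0,-9.4,39],[0,-9.4,39],[0,-9.4,39],[0,-9.4,39],[0,0,0],[0,0,0]], grip=[85,85,85,85,85,85,85,85,85,85])

```text
t: 3.63
tcp_pos: [0.5194, -0.1961, 0.2584]
eef_rot: [2.209, 1.57, -3.073]
contact_force: [-0.2, -0.6, -0.4]
width: 0.0849
```

```bash
python3 - <<'E'
from h import *
np.set_printoptions(precision=4,suppress=True)
o=arm.get_obs();print(o["t"],o["tcp_pos"],o["eef_rot"],o["joint_pos"],o["contact_force"],o["moment"])
ci=arm.camera_info("wrist");save("wrist","w1")
for q in("router_mid","slot","inner_grip","router"):
    for r in arm.spot_point("wrist",q)[:2]: print(q,round(r["conf"],2),np.round(r["xy"],1),at_z("wrist",r["xy"],{"router_mid":.05,"router":0,"slot":.006,"inner_grip":.088}[q],ci))
E
```

```text
3.6333 [ 0.5194 -0.1961  0.2584] [ 2.2086  1.5704 -3.0729] [-0.5055  0.2665  0.0983  1.4029 -0.0002  0.0636] [-0.2078 -0.5959 -0.3578] [-0.0005 -0.0157  0.0062]
router_mid 0.6 [226.6 195.4] [ 0.4823 -0.3176  0.05  ]
router_mid 0.4 [499.4  41.8] [0.5048 0.049  0.05  ]
slot 0.89 [538.9   5.5] [0.499  0.1291 0.006 ]
inner_grip 0.77 [496.6  60.7] [0.5149 0.0185 0.088 ]
router 0.93 [326.2 162.8] [ 0.5231 -0.1906  0.    ]
router 0.61 [242.  187.7] [ 0.4881 -0.3131  0.    ]
```

View pics/w1.png

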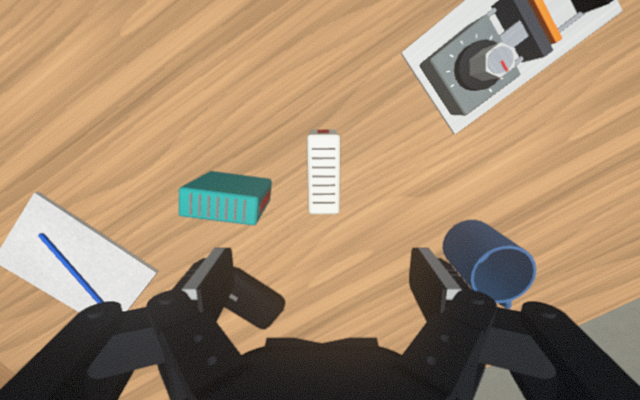

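The wrist view shows the white router top at columns 308–340 and rows 134–213, nearly aligned with the jaws. The teal box's right edge is at column 272, and the stand is at the upper right.

```bash
cat > s.py <<'E'
from h import *
np.set_printoptions(precision=4,suppress=True)
from scipy.spatial.transform import Rotation as Ro
E
python3 - <<'E'
from s import *
o=arm.get_obs();ci=arm.camera_info("wrist")
im=cv2.imread("pics/w1.png").astype(int)
m=(im.min(2)>205).astype(np.uint8); m[:, :290]=0; m[:,360:]=0; m[230:]=0;m[:125]=0
m=cv2.morphologyEx(m,cv2.MORPH_CLOSE,np.ones((9,9)))
c=max(cv2.findContours(m,0,2)[0],key=cv2.contourArea); b=cv2.boxPoints(cv2.minAreaRect(c)); print(b)
P=np.array([at_z("wrist",p,.1,ci)[:2] for p in b]); L=np.linalg.norm(P-np.roll(P,-1,0),axis=1); print(P.mean(0),L)
i=np.argmax(L); e=P[i-3]-P[i]; print("yaw",np.degrees(np.arctan2(e[1],e[0]))%180-180)
R=Ro.from_euler("xyz",o["eef_rot"]).as_matrix();print(R)
d=np.r_[P.mean(0),.066]-o["tcp_pos"];print("tool delta mm",R.T@d*1e3)
t=at_z("wrist",(272,180),.1,ci);print("teal edge tool",R.T@(t-np.r_[P.mean(0),.1])*1e3)
t=at_z("wrist",(270,205),.1,ci);print("teal edge tool",R.T@(t-np.r_[P.mean(0),.1])*1e3)
E
```

```text
[[308. 135.]
 [338. 135.]
 [338. 212.]
 [308. 212.]]
[ 0.5156 -0.1962] [0.0317 0.0859 0.0341 0.0859]
yaw -32.032992299001336
[[-0.0001 -0.8388  0.5444]
 [-0.0003  0.5444  0.8388]
 [-1.     -0.0001 -0.0003]]
tool delta mm [192.923    3.104    1.5321]
teal edge tool [  0.0169  -5.7461 -56.1578]
teal edge tool [  0.0204 -34.6208 -59.7136]
```

Request:
step_arm(dr=[[0,0,0],[0,0,0],[0,0,0],[0,0,0],[0,0,0],[0,0,0],[0,0,0],[0,0,0],[0,0,0],[0,0,0]], translation=[[0,3,1.5],[25,0,0],[25,0,0],[25,0,0],[25,0,0],[25,0,0],[25,0,0],[25,0,0],[20,0,0],[0,0,0]], grip=[60,60,60,60,60,60,60,60,60,60])

```text
t: 4.72
tcp_pos: [0.5129, -0.1942, 0.0599]
eef_rot: [1.652, 1.564, 2.648]
contact_force: [-0.7, -0.6, -0.1]
width: 0.0599
```

Request:
step_arm(dr=[[0,0,0],[0,0,0],[0,0,0],[0,0,0],[0,0,0],[0,0,0]], translation=[[0,0,0],[0,0,0],[0,0,0],[0,0,0],[0,0,0],[0,0,0]], grip=[30,30,30,30,30,30])

```text
t: 5.22
tcp_pos: [0.5177, -0.196, 0.0655]
eef_rot: [-1.62, 1.567, -0.622]
contact_force: [0.1, -0.3, 6.2]
width: 0.0346
```

Request:
step_arm(dr=[[0,0,0],[0,0,0],[0,0,0],[-6.4,0,0],[-6.4,0,0],[-6.4,0,0],[-6.4,0,0],[-6.4,0,0],[-6.4,0,0],[0,0,0],[0,0,0]], translation=[[-10,0,0],[-25,0,0],[-25,0,0],[-25,0,0],[-25,0,0],[-20,0,0],[0,0,0],[0,0,0],[0,0,0],[0,0,0],[0,0,0]], grip=[30,30,30,30,30,30,30,30,30,30,30])

```text
t: 6.13
tcp_pos: [0.5162, -0.1949, 0.1939]
eef_rot: [1.006, 1.57, 2.67]
contact_force: [-0.2, -0.0, -2.1]
width: 0.0346
```

Request:
step_arm(dr=[[0,0,0],[0,0,0],[0,0,0],[0,0,0],[0,0,0],[0,0,0],[0,0,0],[0,0,0],[0,0,0],[0,0,0]], translation=[[0,-1,27],[0,-1,27],[0,-1,27],[0,-1,27],[0,-1,27],[0,-1,27],[0,-1,27],[0,0,27],[0,0,0],[0,0,0]], grip=[30,30,30,30,30,30,30,30,30,30])

```text
t: 6.97
tcp_pos: [0.5021, 0.0218, 0.1938]
eef_rot: [1.976, 1.57, -2.639]
contact_force: [0.4, -0.7, -2.7]
width: 0.0347
```

```bash
python3 - <<'E'
from s import *
o=arm.get_obs();print(o["t"],o["tcp_pos"],o["joint_pos"],o["contact_force"],o["moment"],o["width"])
R=Ro.from_euler("xyz",o["eef_rot"]).as_matrix();print(R)
ci=arm.camera_info("wrist");save("wrist","w2")
for q in("slot","inner_grip","pad","router_mid","collar_mark"):
    for r in arm.spot_point("wrist",q)[:2]: print(q,round(r["conf"],2),np.round(r["xy"],1),at_z("wrist",r["xy"],{"router_mid":.18,"collar_mark":.064,"pad":.01,"slot":.006,"inner_grip":.088}[q],ci))
E
```

```text
6.9667 [0.5021 0.0218 0.1938] [-0.1163  0.1797 -0.1706  1.2209 -0.0003 -0.2137] [ 0.3744 -0.6982 -2.7169] [ 0.0397  0.0012 -0.0232] 0.034717009770609715
[[-0.0004 -0.9953 -0.0972]
 [-0.0002 -0.0972  0.9953]
 [-1.      0.0005 -0.0002]]
slot 0.69 [410.1 182.5] [0.5035 0.1288 0.006 ]
pad 0.57 [389.2 181.9] [0.5044 0.1027 0.01  ]
```

View pics/w2.png

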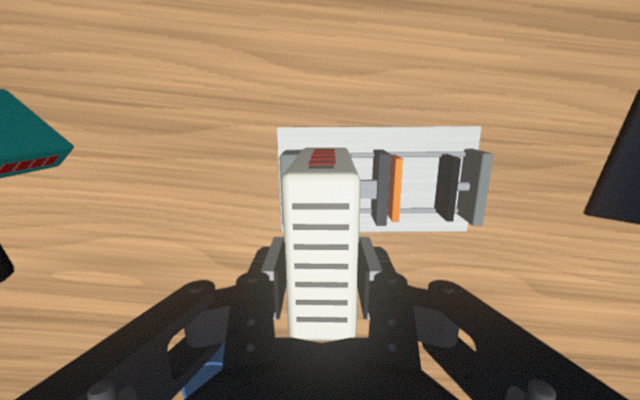

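The wrist view shows the router held straight. The base plate's far edge runs (277,127)–(480,126), the pad's front edge is near column 400, and the rest spans columns 436–458.

```bash
python3 - <<'E'
from s import *
ci=arm.camera_info("wrist");o=arm.get_obs()
im=cv2.imread("pics/w2.png")
A=at_z("wrist",(277,127),.006,ci);B=at_z("wrist",(480.5,126),.006,ci);C=at_z("wrist",(467,231.5),.006,ci)
print(A,B,C,np.linalg.norm(A-B),np.linalg.norm(B-C))
y=(B-A)[:2];y/=np.linalg.norm(y);x=np.array([y[1],-y[0]]);print("stand yaw",np.degrees(np.arctan2(x[1],x[0])))
m=((A+B)/2)[:2]-.065*x; m2=((B+C)/2)[:2]-.1175*y; print("ctr",m,m2)
s=m2+.055*y;print("slot",s,"knob",m2-.06*y)
h=im[:,:,::-1].astype(int);mo=(h[:,:,0]>180)&(h[:,:,2]<90);mo[:, :370]=0
ys,xs=np.nonzero(mo);print("orange",xs.min(),xs.max(),ys.min(),ys.max())
for r in(165,180,195,210):
    print(r,h[r,376:480:1].sum(1)//3)
    xr=xs[ys==r].max()+.5;p=at_z("wrist",(xr,r),.048,ci)[:2];print("pad top front y in slot",(p-s)@y)
print([ (round(z,3),[np.round(((at_z("wrist",(c,190),z,ci)[:2]-s)@y)*1e3,1) for c in(437,443,457)]) for z in(.006,.010,.048)])
# router in hand bottom: known top face corners at z?
P=np.array([at_z("wrist",p,.066+.034+.1285,ci)[:2] for p in((287,172),(357,172),(356,336),(289,336))])
R=Ro.from_euler("xyz",o["eef_rot"]).as_matrix()
print("router top in tool",(np.c_[P,np.full(4,.2285)]-o["tcp_pos"])@R*1e3)
E
```

```text
[ 0.4546 -0.0363  0.006 ] [0.4316 0.1944 0.006 ] [0.5602 0.2091 0.006 ] 0.2318863313477315 0.12942298612527472
stand yaw 5.6881797473159
ctr [0.3785 0.0726] [0.5076 0.0849]
slot [0.5021 0.1396] knob [0.5135 0.0252]
orange 392 401 158 220
165 [ 73  74  83  93 105 101 104 104 104 102 102  97 101 103  93  88  86  92
  98 122 158 161 161 162 162 165 193 218 225 224 224 226 223 223 223 223
 224 225 224 224 223 221 224 222 222 223 224 222 221 221 222 222 222 223
 220 222 223 222 222 223 224 215 152  79  58  59  59  60  59  56  56  57
  55  63  66  58  56  61  60  66  64  60  66  78 153 195 124  75  76  76
  78  79  73  79  79  78  72  76  80  72  79  78  72  78]
pad top front y in slot -0.03746487332641548
180 [114  91  92 103 104 104 105 103 101 104 105 104  99  98  87  87  89  98
 124 156 158 161 160 161 168 196 225 228 226 225 225 228 226 225 226 227
 224 224 224 225 225 225 227 225 225 223 226 227 224 226 224 225 225 224
 225 224 223 223 227 228 206 113  52  57  63  60  65  55  62  60  53  58
  60  58  62  59  65  66  65  62  58  73 140 198 129  71  75  70  78  75
  75  74  76  77  79 
[... 659 characters left out ...]
1 180 179 181 179 184 182 182 177 183 182 180
 182 181 183 182 183 182 181 186 183 178 183 181 182 184 181 185 181 179
 180 183 181 182 177 137  82  59  55  56  62  58  61  61  63  57  57  54
  64  65  67  67  64  64 114 173 185 173 105  78  76  72  81  81  78  78
  78  72  78  78  73  71  76  83 101 126 145 144 142 143]
pad top front y in slot -0.03725060823228878
[(0.006, [np.float64(20.1), np.float64(27.3), np.float64(44.2)]), (0.01, [np.float64(18.5), np.float64(25.7), np.float64(42.4)]), (0.048, [np.float64(3.3), np.float64(9.7), np.float64(24.6)])]
router top in tool [[-34.8028  45.4634 -15.8109]
 [-34.8084  45.4796  14.7101]
 [-34.8226 -40.4053  17.1013]
 [-34.8163 -40.3958 -17.4196]]
```

Request:
step_arm(dr=[[0,0,0],[0,0,0],[0,0,0],[0,0,0],[0,0,0],[0,0,0],[0,0,0],[0,0,0]], translation=[[0,-3.5,26.5],[0,-3.5,26.5],[0,-3.5,26.5],[0,-3.5,26.5],[15,0,0],[15,0,0],[0,0,0],[0,0,0]], grip=[30,30,30,30,30,30,30,30])

```text
t: 7.93
tcp_pos: [0.5057, 0.1268, 0.1631]
eef_rot: [1.639, 1.569, -2.978]
contact_force: [-0.1, 0.2, -1.5]
width: 0.0342
```

```bash
python3 - <<'E'
from s import *
o=arm.get_obs();print(o["t"],o["tcp_pos"],o["contact_force"],o["width"])
save("wrist","w3");save("side","s3")
w=cv2.imread("pics/w3.png");s=cv2.imread("pics/s3.png")
a=w[90:290,200:440];b=s[160:310,300:420]
cv2.imwrite("pics/v3.png",np.hstack([cv2.resize(a,(480,400)),cv2.resize(b,(320,400),interpolation=cv2.INTER_CUBIC)]))
E
```

```text
7.9333 [0.5057 0.1268 0.1631] [-0.1216  0.2036 -1.5462] 0.03420919272124934
```

View pics/v3.png

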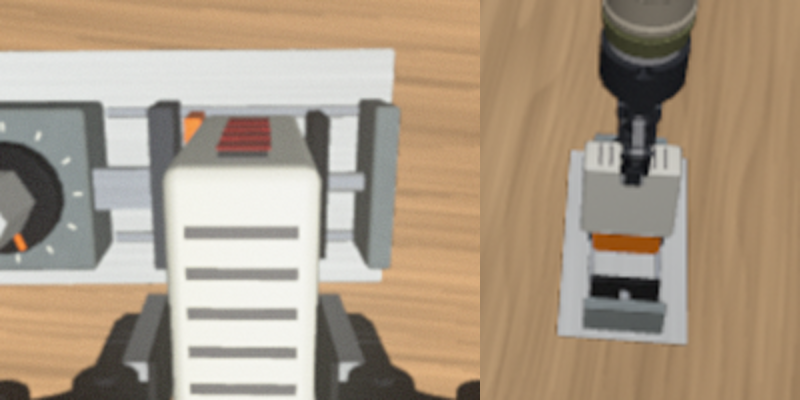

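The wrist crop shows the router's end face bottom edge at crop x 203–298. The orange pad's edge is at about x 205 and the black rest's left edge at about x 306, so the router is between them. The side crop shows the router above the slot.

```bash
python3 - <<'E'
from s import *
ci=arm.camera_info("wrist");o=arm.get_obs()
R=Ro.from_euler("xyz",o["eef_rot"]).as_matrix()
def t(cx,cy,z): return np.round(R.T@(at_z("wrist",(200+cx/2,90+cy/2),z,ci)-o["tcp_pos"])*1e3,1)[1:]
b=o["tcp_pos"][2]-.0655
print("router bottom",t(203,115,b),t(298,115,b))
for z in(.006,.010,.048): print(z,"pad",t(188,113,z),t(206,113,z),"rest",t(306,112,z),t(328,112,z))
print("plate far edge",t(0,52,.006),t(392,50,.006),t(380,280,.006))
print("block",t(362,102,.048),t(398,102,.048))
for z in (.004,.05):print("housing",t(104,102,z),t(94,268,z),t(108,102,z))
print("knob top",t(5,198,.098), "mark",t(20,242,.064))
E
```

```text
router bottom [ 44.3 -15.7] [44.3 20.4]
0.006 pad [ 34.4 -29.6] [ 34.4 -20. ] rest [35.  33.3] [35. 45.]
0.01 pad [ 34.9 -29.2] [ 34.9 -19.7] rest [35.4 32.9] [35.4 44.4]
0.048 pad [ 39.2 -25.9] [ 39.2 -17.5] rest [39.7 28.8] [39.7 39. ]
plate far edge [  65.5 -125.9] [66.8 76.8] [-61.3  79. ]
block [44.3 54.5] [44.3 71.1]
housing [ 39.9 -74.4] [-54.7 -86.2] [ 39.9 -72.2]
housing [ 44.4 -64. ] [-36.8 -74.1] [ 44.4 -62.1]
knob top [ 11.5 -94.6] mark [ -18.5 -103.8]
```

Request:
step_arm(dr=[[0,0,0],[0,0,0],[0,0,0],[0,0,0],[0,0,0],[0,0,0],[0,0,0]], translation=[[0,3,4.5],[0,0,0],[15,0,0],[15,0,0],[12,0,0],[10,0,0],[0,0,0]], grip=[30,30,30,30,30,30,30])

```text
t: 8.62
tcp_pos: [0.5016, 0.1314, 0.1101]
eef_rot: [1.608, 1.568, -3.008]
contact_force: [-0.5, -0.1, -2.0]
width: 0.0341
```

```bash
python3 - <<'E'
from s import *
o=arm.get_obs();print(o["t"],o["tcp_pos"],o["contact_force"],o["width"])
save("wrist","w4");save("side","s4")
w=cv2.imread("pics/w4.png");s=cv2.imread("pics/s4.png")
a=w[90:290,200:440];b=s[200:300,320:400]
cv2.imwrite("pics/v4.png",np.hstack([cv2.resize(a,(480,400)),cv2.resize(b,(320,400),interpolation=cv2.INTER_CUBIC)]))
E
```

```text
8.6167 [0.5016 0.1314 0.1101] [-0.481  -0.0615 -2.0089] 0.034142262300647444
```

View pics/v4.png

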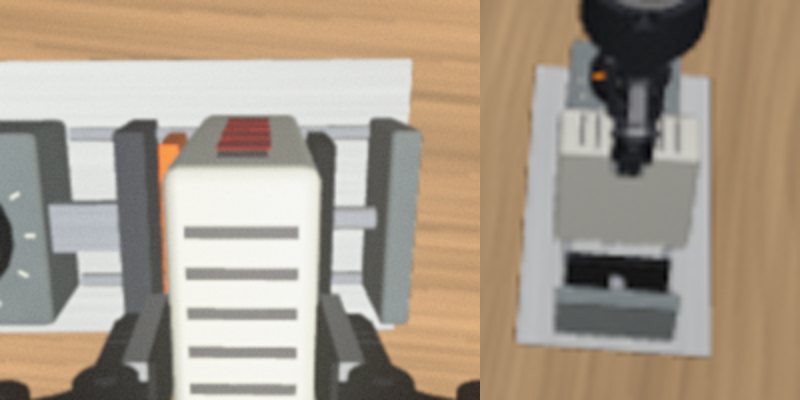

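The wrist crop shows the router bottom edge at x 203–298, with the pad edge at about 187 and the rest at about 309. That leaves roughly 5 mm on each side, so I am lowering it.

Request:
step_arm(dr=[[0,0,0],[0,0,0],[0,0,0],[0,0,0],[0,0,0],[0,0,0]], translation=[[10,0,0],[10,0,0],[10,0,0],[4,0,0],[2,0,0],[0,0,0]], grip=[30,30,30,30,30,30])

```text
t: 9.22
tcp_pos: [0.5023, 0.1315, 0.0749]
eef_rot: [1.651, 1.569, -2.965]
contact_force: [0.5, -0.6, -1.9]
width: 0.0345
```

Request:
step_arm(dr=[[0,0,0],[0,0,0],[0,0,0]], translation=[[1.5,0,0],[1,0,0],[0,0,0]], grip=[30,30,30])

```text
t: 9.47
tcp_pos: [0.5031, 0.1316, 0.0734]
eef_rot: [-1.784, 1.57, -0.117]
contact_force: [0.5, -0.3, -2.3]
width: 0.0344
```

Not yet touching (the force still carries the weight), so I'm lowering a little more.

Request:
step_arm(dr=[[0,0,0],[0,0,0],[0,0,0]], translation=[[1,0,0],[1,0,0],[0,0,0]], grip=[30,30,30])

```text
t: 9.72
tcp_pos: [0.5031, 0.1316, 0.0715]
eef_rot: [-1.733, 1.57, -0.066]
contact_force: [0.4, 0.8, -1.4]
width: 0.0344
```

Request:
step_arm(dr=[[0,0,0],[0,0,0]], translation=[[1,0,0],[0,0,0]], grip=[30,30])

```text
t: 9.88
tcp_pos: [0.5032, 0.1317, 0.0714]
eef_rot: [-1.616, 1.57, 0.051]
contact_force: [-2.2, 0.4, 6.8]
width: 0.0346
```

Request:
step_arm(dr=[[0,0,0],[0,0,0],[0,0,0],[0,0,0],[0,0,0],[0,0,0],[0,0,0],[0,0,0],[0,0,0],[0,0,0]], translation=[[-0.5,0,0],[0,0,0],[0,0,0],[0,0,0],[-10,0,0],[-20,0,0],[-30,0,0],[-30,0,0],[-30,0,0],[-10,0,0]], grip=[60,60,60,60,60,60,60,60,60,60])

```text
t: 10.72
tcp_pos: [0.505, 0.1318, 0.2061]
eef_rot: [-1.578, 1.564, 0.09]
contact_force: [1.6, -0.7, 0.8]
width: 0.0599
```

Request:
step_arm(dr=[[0,0,0],[0,0,0],[0,0,0],[0,0,0],[6,0,0],[6,0,0],[6,0,0],[6,0,0],[6,0,0],[0,0,0]], translation=[[0,0,-28],[0,0,-29],[0,0,-29],[0,0,-29],[0,0,0],[0,0,0],[0,0,0],[0,0,0],[0,0,0],[0,0,0]], grip=[60,60,60,60,60,60,60,60,60,60])

```text
t: 11.55
tcp_pos: [0.5139, 0.017, 0.2009]
eef_rot: [2.414, 1.571, -2.728]
contact_force: [-0.1, -0.3, 0.2]
width: 0.0603
```

```bash
python3 - <<'E'
from s import *
o=arm.get_obs();print(o["t"],o["tcp_pos"],o["joint_pos"],o["contact_force"],o["moment"])
R=Ro.from_euler("xyz",o["eef_rot"]).as_matrix();print(R)
ci=arm.camera_info("wrist");save("wrist","w5")
Z={"router_mid":.056,"collar_mark":.064,"inner_grip":.088,"inner":.098,"router":.006,"slot":.006}
for q in("inner_grip","collar_mark","router_mid"):
    for r in arm.spot_point("wrist",q)[:2]: 
        p=at_z("wrist",r["xy"],Z[q],ci); print(q,round(r["conf"],2),np.round(r["xy"],1),p,R.T@(p-o["tcp_pos"])*1e3)
E
```

```text
11.55 [0.5139 0.017  0.2009] [-0.1231  0.1989 -0.1294  1.2427 -0.0001  0.3066] [-0.1354 -0.2967  0.1913] [0.0225 0.0082 0.0438]
[[-0.0002 -0.9091  0.4166]
 [-0.0001  0.4166  0.9091]
 [-1.      0.0001 -0.0002]]
inner_grip 0.68 [321.5 190.2] [0.5156 0.0159 0.088 ] [112.8735  -2.0142  -0.2953]
collar_mark 0.58 [339.8 192.9] [0.5319 0.0294 0.064 ] [136.8691 -11.2152  18.7873]
router_mid 0.72 [ 54.4 269.9] [ 0.482 -0.304  0.056] [ 144.9081 -104.7159 -305.1016]
router_mid 0.65 [423.6 123. ] [0.5026 0.1339 0.056 ] [144.8658  58.9499 101.6347]
```

View pics/w5.png

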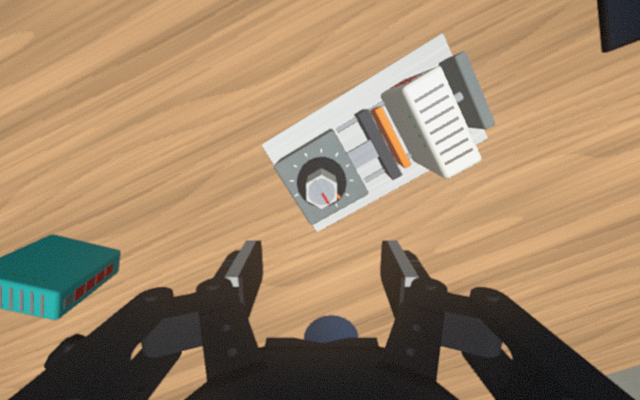

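The wrist view shows the router upright in the slot at (430, 120), standing clear of the orange pad. The knob top is at about (322, 193).

```bash
python3 - <<'E'
from s import *
o=arm.get_obs();R=Ro.from_euler("xyz",o["eef_rot"]).as_matrix();ci=arm.camera_info("wrist")
im=cv2.imread("pics/w5.png")
h=im.astype(int);m=((h.min(2)>165)).astype(np.uint8)
red=(h[:,:,2]-h[:,:,0]>60)&(h[:,:,2]-h[:,:,1]>60); m|=red.astype(np.uint8)
w=np.zeros_like(m);w[170:215,298:348]=1;m&=w
m=cv2.morphologyEx(m,cv2.MORPH_CLOSE,np.ones((5,5)));m=cv2.morphologyEx(m,cv2.MORPH_OPEN,np.ones((3,3)))
for c in cv2.findContours(m,0,2)[0]:
    if cv2.contourArea(c)<50: continue
    M=cv2.moments(c);p=(M["m10"]/M["m00"],M["m01"]/M["m00"]);q=at_z("wrist",p,.098,ci)
    print(cv2.contourArea(c),cv2.boundingRect(c),p,q,R.T@(q-o["tcp_pos"])*1e3, cv2.approxPolyDP(c,3,True)[:,0].tolist())
x=cv2.resize(im[165:225,290:355],None,fx=6,fy=6,interpolation=cv2.INTER_CUBIC)
y=cv2.resize(m[165:225,290:355]*200,None,fx=6,fy=6,interpolation=0)
cv2.imwrite("pics/v5.png",np.hstack([x,cv2.cvtColor(y,8)]))
E
```

```text
68.0 (335, 207, 13, 8) (341.77450980392155, 210.9436274509804) [0.5394 0.0262 0.098 ] [102.8254 -19.4902  18.7303] [[347, 207], [337, 208], [335, 214], [347, 214]]
771.0 (306, 175, 34, 34) (321.49070471249456, 191.50237786424555) [0.5144 0.0166 0.098 ] [102.8279  -0.6334  -0.3114] [[320, 175], [306, 184], [306, 197], [322, 208], [336, 203], [339, 195], [336, 183]]
```

View pics/v5.png

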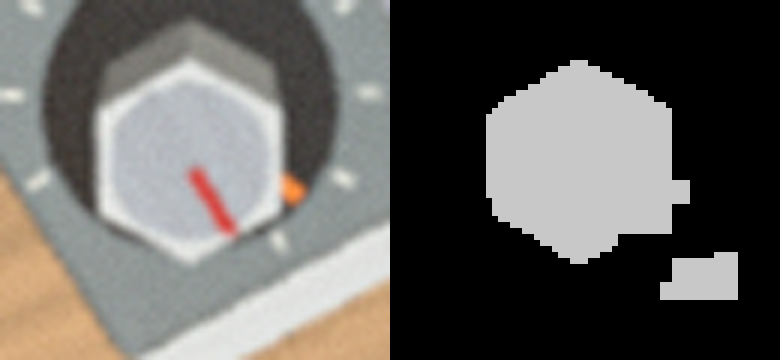

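Request:
step_arm(dr=[[0,0,0],[0,0,0],[0,0,0],[0,0,0],[0,0,0],[0,0,0],[0,0,0],[0,0,0],[0,0,0]], translation=[[0,-1.3,-0.2],[25,0,0],[25,0,0],[25,0,0],[25,0,0],[20,0,0],[7,0,0],[2,0,0],[0,0,0]], grip=[50,50,50,50,50,50,50,50,50])

```text
t: 12.5
tcp_pos: [0.5152, 0.0163, 0.0719]
eef_rot: [2.161, 1.57, -2.978]
contact_force: [-0.1, 0.4, -0.1]
width: 0.0501
```

Request:
step_arm(dr=[[0,0,0],[0,0,0],[0,0,0],[0,0,0],[0,0,0],[0,0,0]], translation=[[0,0,0],[0,0,0],[0,0,0],[0,0,0],[0,0,0],[0,0,0]], grip=[20,20,20,20,20,20])

```text
t: 13.0
tcp_pos: [0.5163, 0.0159, 0.0736]
eef_rot: [-1.522, 1.568, -0.378]
contact_force: [-1.2, -1.3, 6.2]
width: 0.0256
```

```bash
cat > st.py <<'E'
from s import *
o=arm.get_obs();R=Ro.from_euler("xyz",o["eef_rot"]).as_matrix()
print(round(o["t"],2),"tcp",o["tcp_pos"],"psi",round(np.degrees(np.arctan2(R[1,2],R[0,2])),2),"F",o["contact_force"],"M",o["moment"],"w",o["width"],"eff6",o["effort"][5])
E
python3 st.py
```

```text
13.0 tcp [0.5163 0.0159 0.0736] psi 65.54 F [-1.1773 -1.3135  6.2286] M [-0.2707  0.3685 -0.0169] w 0.025611918640206743 eff6 0.028175301267765462
```

Request:
step_arm(dr=[[1,0,0],[2,0,0],[3,0,0],[3,0,0],[3,0,0],[3,0,0],[2,0,0],[1,0,0],[1,0,0],[1,0,0]], translation=[[0,0,0],[0,0,0],[0,0,0],[0,0,0],[0,0,0],[0,0,0],[0,0,0],[0,0,0],[0,0,0],[0,0,0]], grip=[20,20,20,20,20,20,20,20,20,20])

```text
t: 13.83
tcp_pos: [0.5159, 0.0153, 0.0736]
eef_rot: [-1.623, 1.567, -0.828]
contact_force: [-3.2, -2.8, 6.4]
width: 0.0252
```

```bash
python3 st.py
```

```text
13.83 tcp [0.5159 0.0153 0.0736] psi 45.51 F [-3.2201 -2.8156  6.4415] M [-0.6919  0.5921  0.2828] w 0.02522469404208964 eff6 0.0962338037788868
```

Request:
step_arm(dr=[[1,0,0],[1,0,0],[1,0,0],[1,0,0]], translation=[[0,0,0],[0,0,0],[0,0,0],[0,0,0]], grip=[20,20,20,20])

```text
t: 14.17
tcp_pos: [0.5158, 0.0152, 0.0737]
eef_rot: [-1.624, 1.567, -0.9]
contact_force: [-2.4, -4.1, 7.3]
width: 0.0251
```

```bash
python3 st.py
```

```text
14.17 tcp [0.5158 0.0152 0.0737] psi 41.5 F [-2.3875 -4.1001  7.2778] M [-0.7934  0.655   0.3406] w 0.025110468037420466 eff6 0.09573189541697502
```

Request:
step_arm(dr=[[1,0,0],[1,0,0],[1,0,0]], translation=[[0,0,0],[0,0,0],[0,0,0]], grip=[20,20,20])

```text
t: 14.42
tcp_pos: [0.5157, 0.0152, 0.0736]
eef_rot: [-1.63, 1.567, -0.958]
contact_force: [-2.7, -3.8, 7.1]
width: 0.0251
```

```bash
python3 st.py
```

```text
14.42 tcp [0.5157 0.0152 0.0736] psi 38.5 F [-2.7328 -3.7679  7.0573] M [-0.801   0.6763  0.3187] w 0.025091870666124977 eff6 0.09616579161956906
```

Request:
step_arm(dr=[[1,0,0],[1,0,0],[1,0,0]], translation=[[0,0,0],[0,0,0],[0,0,0]], grip=[20,20,20])

```text
t: 14.67
tcp_pos: [0.5156, 0.0151, 0.0736]
eef_rot: [-1.633, 1.567, -1.013]
contact_force: [-2.7, -4.1, 8.3]
width: 0.0249
```

```bash
python3 st.py
```

```text
14.67 tcp [0.5156 0.0151 0.0736] psi 35.5 F [-2.7334 -4.1105  8.2637] M [-0.8101  0.7613  0.2972] w 0.0248659515852818 eff6 0.12145342770963907
```

Request:
step_arm(dr=[[1,0,0],[1,0,0],[1,0,0]], translation=[[0,0,0],[0,0,0],[0,0,0]], grip=[20,20,20])

```text
t: 14.92
tcp_pos: [0.5156, 0.0151, 0.0736]
eef_rot: [-1.654, 1.567, -1.087]
contact_force: [-4.2, -4.0, 8.5]
width: 0.025
```

```bash
python3 st.py
```

```text
14.92 tcp [0.5156 0.0151 0.0736] psi 32.5 F [-4.1727 -3.9841  8.5363] M [-0.8427  0.8089  0.3033] w 0.024981715380864796 eff6 0.12233750894665718
```

Request:
step_arm(dr=[[1,0,0],[1,0,0],[1,0,0]], translation=[[0,0,0],[0,0,0],[0,0,0]], grip=[20,20,20])

```text
t: 15.17
tcp_pos: [0.5154, 0.015, 0.0736]
eef_rot: [-1.652, 1.567, -1.138]
contact_force: [-3.7, -3.8, 8.2]
width: 0.0251
```

```bash
python3 st.py; python3 - <<'E'
from h import *
save("top","t6");save("side","s6")
E
```

```text
15.17 tcp [0.5154 0.015  0.0736] psi 29.5 F [-3.6613 -3.819   8.2457] M [-0.9252  0.8492  0.3096] w 0.02506140081716642 eff6 0.12276219204068184
```

```bash
cat > av.py <<'E'
from s import *
L=[]
for i in range(5):
    o=arm.get_obs();L.append(np.r_[o["moment"][2],o["contact_force"]]); 
    if i<4: arm.get_image("top")
L=np.array(L);R=Ro.from_euler("xyz",o["eef_rot"]).as_matrix()
print(round(o["t"],2),"psi",round(np.degrees(np.arctan2(R[1,2],R[0,2])),2),"Mz",L[:,0],"mean",L[:,0].mean().round(4),"F",L[:,1:].mean(0),"w",o["width"])
E
python3 av.py
```

```text
15.47 psi 29.53 Mz [0.2572 0.254  0.2511 0.2203 0.2688] mean 0.2503 F [-4.241  -4.7358  7.7486] w 0.025161740239553636
```

Request:
step_arm(dr=[[1,0,0],[1,0,0]], translation=[[0,0,0],[0,0,0]], grip=[20,20])

```text
t: 15.63
tcp_pos: [0.5154, 0.015, 0.0736]
eef_rot: [-1.65, 1.567, -1.17]
contact_force: [-4.5, -4.2, 7.7]
width: 0.0253
```

```bash
python3 av.py
```

```text
15.83 psi 27.53 Mz [0.3525 0.2989 0.192  0.2798 0.2463] mean 0.2739 F [-3.874  -4.946   7.9105] w 0.02498468855068792
```

Request:
step_arm(dr=[[1,0,0],[1,0,0]], translation=[[0,0,0],[0,0,0]], grip=[20,20])

```text
t: 16.0
tcp_pos: [0.5154, 0.015, 0.0736]
eef_rot: [-1.65, 1.567, -1.205]
contact_force: [-5.0, -4.0, 9.0]
width: 0.0251
```

```bash
python3 av.py
```

```text
16.2 psi 25.53 Mz [0.3737 0.2794 0.1925 0.1925 0.1785] mean 0.2433 F [-4.0914 -4.5059  8.6434] w 0.024702684249412903
```

Request:
step_arm(dr=[[0.7,0,0],[0.7,0,0],[0.7,0,0]], translation=[[0,0,0],[0,0,0],[0,0,0]], grip=[20,20,20])

```text
t: 16.45
tcp_pos: [0.5153, 0.0149, 0.0736]
eef_rot: [-1.648, 1.567, -1.239]
contact_force: [-4.1, -5.8, 9.0]
width: 0.0257
```

```bash
python3 st.py
```

```text
16.45 tcp [0.5153 0.0149 0.0736] psi 23.4 F [-4.1356 -5.8041  9.0196] M [-1.0531  0.9431  0.4126] w 0.025701176452318193 eff6 0.18683737143874168
```

Request:
step_arm(dr=[[0.7,0,0]], translation=[[0,0,0]], grip=[20])

```text
t: 16.53
tcp_pos: [0.5153, 0.0149, 0.0736]
eef_rot: [-1.633, 1.567, -1.237]
contact_force: [-4.3, -4.8, 8.3]
width: 0.0249
```

```bash
python3 st.py
```

```text
16.53 tcp [0.5153 0.0149 0.0736] psi 22.7 F [-4.3399 -4.7732  8.3346] M [-1.03    0.9638  0.3462] w 0.0249348131417498 eff6 0.18779839854687452
```

Request:
step_arm(dr=[[0.7,0,0]], translation=[[0,0,0]], grip=[20])

```text
t: 16.62
tcp_pos: [0.5152, 0.0149, 0.0736]
eef_rot: [-1.638, 1.567, -1.254]
contact_force: [-4.4, -4.9, 9.1]
width: 0.0256
```

```bash
python3 st.py
```

```text
16.62 tcp [0.5152 0.0149 0.0736] psi 22.0 F [-4.4026 -4.9386  9.1069] M [-1.0163  1.0773  0.2751] w 0.025559940240472704 eff6 0.1879172818735242
```

Request:
step_arm(dr=[[0.4,0,0]], translation=[[0,0,0]], grip=[20])

```text
t: 16.7
tcp_pos: [0.5152, 0.0149, 0.0736]
eef_rot: [-1.649, 1.567, -1.272]
contact_force: [-4.8, -4.7, 8.5]
width: 0.0251
```

```bash
cat > m.py <<'E'
from s import *
import json
o=arm.get_obs();R=Ro.from_euler("xyz",o["eef_rot"]).as_matrix();p=np.degrees(np.arctan2(R[1,2],R[0,2]))
print(round(o["t"],2),"psi",round(p,2),"Mz",round(o["moment"][2],3),"eff",o["effort"][[3,4,5]],"q6",o["joint_pos"][5])
open("log.txt","a").write(json.dumps([o["t"],p,o["moment"][2],o["effort"][5]])+"\n")
E
python3 m.py
```

```text
16.7 psi 21.61 Mz 0.349 eff [-1.7647  1.6317  0.301 ] q6 1.0688398296438881
```

Request:
step_arm(dr=[[0.4,0,0]], translation=[[0,0,0]], grip=[20])

```text
t: 16.78
tcp_pos: [0.5152, 0.0149, 0.0736]
eef_rot: [-1.636, 1.567, -1.266]
contact_force: [-4.5, -4.6, 8.6]
width: 0.0248
```

```bash
python3 m.py
```

```text
16.78 psi 21.22 Mz 0.303 eff [-1.7791  1.6385  0.2586] q6 1.0755739332668315
```

Request:
step_arm(dr=[[0.4,0,0]], translation=[[0,0,0]], grip=[20])

```text
t: 16.87
tcp_pos: [0.5152, 0.0149, 0.0736]
eef_rot: [-1.643, 1.567, -1.28]
contact_force: [-4.6, -5.3, 9.8]
width: 0.0253
```

```bash
python3 m.py
```

```text
16.87 psi 20.82 Mz 0.372 eff [-1.7932  1.645   0.2527] q6 1.0825307505888788
```

Request:
step_arm(dr=[[0.4,0,0]], translation=[[0,0,0]], grip=[20])

```text
t: 16.95
tcp_pos: [0.5152, 0.0149, 0.0736]
eef_rot: [-1.663, 1.567, -1.307]
contact_force: [-5.4, -4.9, 8.3]
width: 0.025
```

```bash
python3 m.py
```

```text
16.95 psi 20.42 Mz 0.295 eff [-1.8073  1.6517  0.2523] q6 1.089544567107696
```

Request:
step_arm(dr=[[0.4,0,0]], translation=[[0,0,0]], grip=[20])

```text
t: 17.03
tcp_pos: [0.5152, 0.0149, 0.0736]
eef_rot: [-1.65, 1.567, -1.301]
contact_force: [-4.7, -5.0, 8.3]
width: 0.0251
```

```bash
python3 m.py; python3 - <<'E'
from h import *
save("top","t7");save("side","s7");save("wrist","w7")
a=cv2.imread("pics/w7.png");b=cv2.imread("pics/s7.png")[190:300,315:405]
cv2.imwrite("pics/v7.png",np.hstack([cv2.resize(a,(480,300)),cv2.resize(b,(245,300),interpolation=cv2.INTER_CUBIC)]))
E
```

```text
17.03 psi 20.02 Mz 0.365 eff [-1.8214  1.658   0.2523] q6 1.0965474327247553
```

View pics/v7.png

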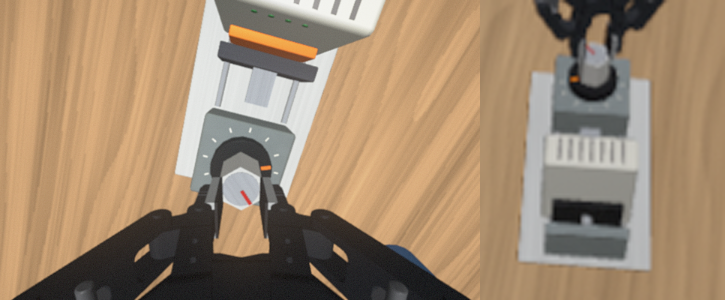

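The wrist and side crops show the pad against the router, with a gap still visible before the black rest. The mark on the collar is unmoved. Joint-6 effort turns out to be a clean torque signal: steady at a fixed turning rate, with a step of about +0.026 when the pad began pushing the router. I'll continue at 0.4° per row.

Request:
step_arm(dr=[[0.4,0,0],[0.4,0,0],[0.4,0,0],[0.4,0,0],[0.4,0,0]], translation=[[0,0,0],[0,0,0],[0,0,0],[0,0,0],[0,0,0]], grip=[20,20,20,20,20])

```text
t: 17.6
tcp_pos: [0.5151, 0.0148, 0.0736]
eef_rot: [-1.651, 1.567, -1.337]
contact_force: [-4.9, -4.2, 9.6]
width: 0.0254
```

```bash
python3 m.py
```

```text
17.6 psi 18.02 Mz 0.324 eff [-1.8918  1.6889  0.2529] q6 1.1313943926861154
```

Request:
step_arm(dr=[[0.4,0,0],[0.4,0,0],[0.4,0,0],[0.4,0,0],[0.4,0,0]], translation=[[0,0,0],[0,0,0],[0,0,0],[0,0,0],[0,0,0]], grip=[20,20,20,20,20])

```text
t: 18.02
tcp_pos: [0.5151, 0.0148, 0.0736]
eef_rot: [-1.647, 1.567, -1.368]
contact_force: [-5.3, -5.0, 9.3]
width: 0.0255
```

```bash
python3 m.py
```

```text
18.02 psi 16.02 Mz 0.359 eff [-1.9612  1.7261  0.3062] q6 1.1662673538545087
```

Request:
step_arm(dr=[[0.4,0,0],[0.4,0,0],[0.4,0,0],[0.4,0,0],[0.4,0,0]], translation=[[0,0,0],[0,0,0],[0,0,0],[0,0,0],[0,0,0]], grip=[20,20,20,20,20])

```text
t: 18.43
tcp_pos: [0.515, 0.0148, 0.0736]
eef_rot: [-1.641, 1.567, -1.396]
contact_force: [-5.0, -5.1, 9.5]
width: 0.0251
```

```bash
python3 m.py
```

```text
18.43 psi 14.03 Mz 0.419 eff [-2.0318  1.7624  0.3574] q6 1.201011491014154
```

Request:
step_arm(dr=[[0.4,0,0],[0.4,0,0],[0.4,0,0]], translation=[[0,0,0],[0,0,0],[0,0,0]], grip=[20,20,20])

```text
t: 18.68
tcp_pos: [0.515, 0.0148, 0.0736]
eef_rot: [-1.642, 1.567, -1.418]
contact_force: [-5.8, -4.9, 9.2]
width: 0.025
```

```bash
python3 m.py
```

```text
18.68 psi 12.83 Mz 0.452 eff [-2.0747  1.7835  0.3881] q6 1.2218976459488142
```

Request:
step_arm(dr=[[0.2,0,0],[0,0,0]], translation=[[0,0,0],[0,0,0]], grip=[20,20])

```text
t: 18.85
tcp_pos: [0.5149, 0.0148, 0.0736]
eef_rot: [-1.653, 1.567, -1.432]
contact_force: [-5.6, -6.2, 9.7]
width: 0.0253
```

Request:
step_arm(dr=[[0,0,0],[0,0,0],[0,0,0],[0,0,0],[0,0,0],[0,0,0],[0,0,0],[0,0,0],[0,0,0],[0,0,0],[0,0,0]], translation=[[0,0,0],[0,0,0],[0,0,0],[0,0,0],[-5,0,0],[-15,0,0],[-30,0,0],[-30,0,0],[-30,0,0],[-20,0,0],[0,0,0]], grip=[50,50,50,50,50,50,50,50,50,50,50])

```text
t: 19.77
tcp_pos: [0.5179, 0.0162, 0.207]
eef_rot: [-0.337, 1.562, -0.116]
contact_force: [0.9, -0.9, 0.4]
width: 0.0498
```

```bash
python3 st.py; python3 - <<'E'
from h import *
save("wrist","w8");save("side","s8")
a=cv2.imread("pics/w8.png")[0:300,160:560];b=cv2.imread("pics/s8.png")[190:300,315:405]
cv2.imwrite("pics/v8.png",np.hstack([cv2.resize(a,(533,400)),cv2.resize(b,(267,400),interpolation=cv2.INTER_CUBIC)]))
E
```

```text
19.77 tcp [0.5179 0.0162 0.207 ] psi 12.66 F [ 0.8831 -0.8775  0.3948] M [-0.0254 -0.0139 -0.0089] w 0.04982017074304069 eff6 -3.113796879006259e-05
```

View pics/v8.png

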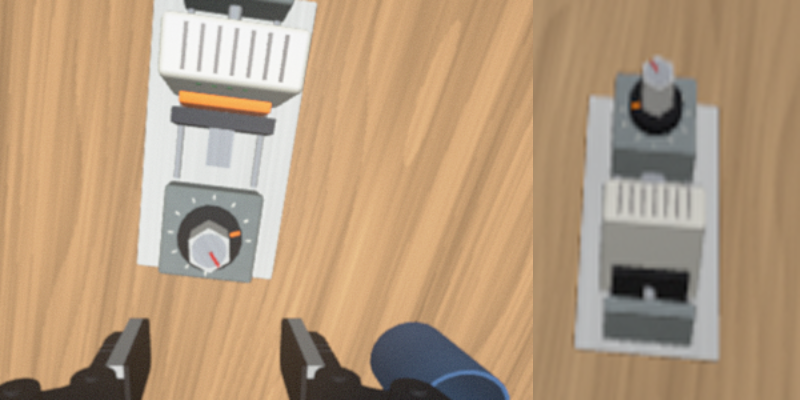

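The view shows the router upright, pressed between the orange pad and the black rest, the jaws clear, and the red line turned with the knob. Before signing off I'll check numerically that the collar mark has not moved.

```bash
python3 - <<'E'
from s import *
def mark(im,box):
    x0,y0,x1,y1=box;h=im[y0:y1,x0:x1].astype(int);m=(h[:,:,2]>190)&(h[:,:,0]<110)&(h[:,:,2]-h[:,:,1]>60)&(h[:,:,1]-h[:,:,0]>30)
    y,x=np.nonzero(m);return np.array([x.mean()+x0,y.mean()+y0]),len(x)
ci=arm.camera_info("wrist")
p8,n8=mark(cv2.imread("pics/w8.png"),(325,165,350,190))
# w5 camera pose rebuilt from the tool poses: camera is fixed in the tool frame
o=arm.get_obs();T8=np.eye(4);T8[:3,:3]=Ro.from_euler("xyz",o["eef_rot"]).as_matrix();T8[:3,3]=o["tcp_pos"]
R5=np.array([[-.0002,-.9091,.4166],[-.0001,.4166,.9091],[-1,.0001,-.0002]]);T5=np.eye(4);T5[:3,:3]=R5;T5[:3,3]=[.5139,.0170,.2009]
c5=dict(ci);c5["world_from_camera"]=T5@np.linalg.inv(T8)@np.array(ci["world_from_camera"])
p5,n5=mark(cv2.imread("pics/w5.png"),(330,185,352,206))
k=np.array([.5153,.0155,.064])
for p,c,n in((p5,c5,n5),(p8,ci,n8)):
    w=at_z("wrist",p,.064,c);print(p,n,w,"angle",np.degrees(np.arctan2(*(w-k)[[1,0]])))
s0,s8=[mark(cv2.imread(f"pics/{n}.png"),(335,205,360,230)) for n in("side0","s8")];print(s0,s8)
s0,s8=[arm.spot_point("wrist",q)[:1] for q in("router_mid","collar_mark")];print(s0,s8)
E
```

```text
[338.1429 196.5714] 7 [0.5354 0.0265 0.064 ] angle 28.73633900738413
[335.7619 175.1905] 21 [0.5292 0.0262 0.064 ] angle 37.49422756983208
(array([nan, nan]), 0) (array([nan, nan]), 0)
[{'xy': [330.2, 51.2], 'conf': 0.74}] [{'xy': [338.3, 174.7], 'conf': 0.55}]<stdin>:4: RuntimeWarning: Mean of empty slice.
  ret = ret.dtype.type(ret / rcount)
```

The 8.7° disagreement is likely because the knob hid part of the mark in the first view. The fixed side camera should settle it.

```bash
python3 - <<'E'
import cv2,numpy as np
for cam,A,B in(("side","side0","s8"),("top","top0",None)):
    if B is None:
        from h import save; save("top","t8"); B="t8"
    a,b=[cv2.imread(f"pics/{n}.png").astype(float) for n in(A,B)]
    x0,y0,x1,y1=(335,205,375,235) if cam=="side" else (290,205,320,235)
    for i in(a,b):
        h=i[y0:y1,x0:x1];s=np.clip(h[:,:,2]-h[:,:,0]-45,0,None)*(h[:,:,1]-h[:,:,0]>10)
        y,x=np.nonzero(s);w=s[y,x];print(cam,len(x),(x*w).sum()/w.sum()+x0,(y*w).sum()/w.sum()+y0)
    cv2.imwrite(f"pics/c_{cam}.png",np.hstack([cv2.resize(i[y0:y1,x0:x1],None,fx=10,fy=10,interpolation=2) for i in(a,b)]))
E
```

```text
side 254 352.91837539432174 209.74921135646687
side 254 352.86417283456694 209.72934586917384
top 38 317.3869281045752 212.85359477124183
top 0 nan nan[ WARN:0@0.066] global loadsave.cpp:1063 imwrite_ Unsupported depth image for selected encoder is fallbacked to CV_8U.
<stdin>:9: RuntimeWarning: invalid value encountered in scalar divide
```

View pics/c_side.png

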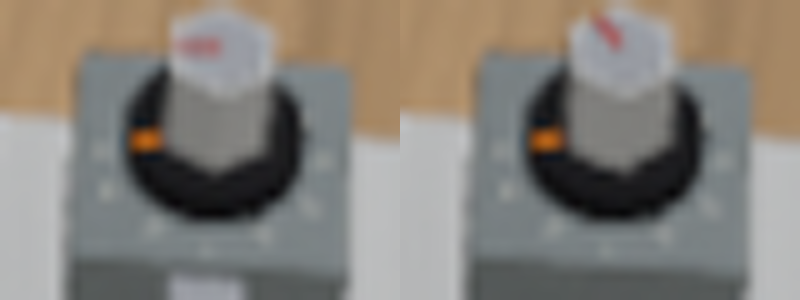

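The before and after side crops show the orange collar mark in the same place, at (147,140) and (547-400,140). The red line has turned clockwise. The arm is touching nothing, so I'm handing in.

```bash
python3 -c "
from rig import arm
print(arm.sign_off())"
```

```text
the job is handed in; nothing more can be done
None
```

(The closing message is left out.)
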